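# Check a siding's feeder with the two-pin track tester

### The arm

A 6-joint arm with a two-finger parallel gripper is mounted at the origin on the work surface. World frame = base frame: x ahead of the robot, y to its left, z up, the work surface at z = 0. Lengths are in m, angles in degrees, forces in N, time in s.
With the tool pointing down it reaches from about 0.25 to 0.725 m from the base axis. Payload 9.7 kg.
Tool frame: the origin (TCP) lies midway between the tips of the shut fingers; the grasp point (between the pads) lies 19 mm behind it; z points along the fingers, y is the line along which they close (so a half turn about z gives the same grasp; the last joint's range is limited). The gripper opens to 85 mm and grips with 20 to 120 N. Pads are 22 mm wide; open, the fingers measure 114 mm over their backs; the gripper's body (76 mm by 85 mm) begins 54 mm behind the grasp point. The pads swing forward as they close: fully open they stand 13 mm farther back than shut.
Start: joints at [71.792, 4.979, 10.078, 95.1, 0, 90], TCP at [0.172, 0.522, 0.231] pointing down, gripper open.
Joint ranges: [-179.16, 179.16], [-48.56, 103.87], [-65.8, 70.77], [-126.05, 130.52], [-82.76, 87.17], [-180, 180]. Speed limits (degrees/s): [127.2, 127.2, 147.25, 180, 180, 180].

### API

Orientations are given as [roll, pitch, yaw] about the fixed x, y, z axes, in that order (R = Rz(yaw) Ry(pitch) Rx(roll)).
In Python, from workcell import bot gives the robot as it stands. The module is installed in compiled form; this text tells all that it offers.
- The arm moves only by the tool send_rows, never from a script. Its argument "moves" is one flat list of numbers, 7 for each row, row after row: the shift along the world's x, y, z normalised to -1 to 1, where 1 is 0.025 m, then the turn, a rotation vector about the world's x, y, z normalised to -1 to 1, where 1 is 0.15 rad, then the closure, from -1 (fully open) to 1 (shut), so that 0 is half open. A call has 1 to 8 rows; each row shifts and turns the commanded pose from where the row before left it; what a row does not reach is not made up. A row lasts 1/8 s, in which the tool goes at most 62.5 mm and 10.7 degrees, less where a joint would pass 70% of its speed; a pose out of reach is approached as far as the arm can. A call with a number of a shift or a turn outside -1 to 1 is refused whole. A call with a gripper value outside its range is refused whole. The fingers move at their own pace and stop on an object; "squeeze" is the grip in N (left out, the last holds). Time passes only in rows, so rows that do not move let the fingers close. It gives the time, the measured TCP pose, the force, the opening and the grip force at its end, in the units of the state.
- bot.get_obs(): the state, without advancing time (a new reading comes with each control period).
- bot.camera(name): name is "side" or "top" or "wrist"; returns a dict with "color" (480x640x3 uint8, red, green, blue), "camera_matrix" (3x3 intrinsics, pixels), "R" (3x3) and "t" (3): a world point X has camera coordinates R X + t. Camera axes: x right, y down, z forward; pixel columns grow to the right and rows downward; lengths in m; the calibration is good to about 2 mm. The wrist camera is an equidistant fisheye: a pixel r from the principal point sees the ray r / f radians off the axis. A picture is of the moment at which its call begins. There is no depth.
- bot.job_done(): hands the job in; it is judged then, once.
Trained networks look in the newest picture that a camera, given by its name, has taken for a name from the list of things; names that differ only in an ending like _2 or _b are one class to them, and where a whole thing is asked for, a point or a joint stands for the part that bears it (a point fixed in the world has none). Each returns a list of dicts, best first, with "p" (0 to 1); they miss things now and then, are a little off and sometimes report something else, mostly with a low value. They report only what shows in the picture. A call takes as long as a camera call.
- bot.boxes_of(camera, query): "extent" ([left, top, right, bottom] in pixels, round what is visible of it).
- bot.trace(camera, query): "region" (480x640 bool, what is visible of it) and "extent" ([left, top, right, bottom] in pixels, round what is visible of it).
- bot.landmark_of(camera, query): "pixel" ([column, row] in pixels: a listed point, or the origin of a listed thing).
The state is a dict: "time": time; "q": joint angles; "qd": joint speeds; "joint_efforts": joint torques, N m; "ee_pos": TCP position; "tcp_rot": TCP orientation; "wrist_force": force on the tool from outside, world axes, zero at the start; "torque": the same for the moment, N m; "opening": finger opening in m; "grasp_force": force on a finger pad.
Only numpy, scipy, OpenCV 4.12 (cv2) and the standard library are available. Lean on these libraries where they do the work, as an engineer would, in place of code of your own. Each camera call takes 0.05 s, during which the arm holds its last target. There are 200 camera calls.

### The job

One siding of this model railway needs a short-circuit check: first turn the red speed knob on the controller back to its zero stop so that the rails are dead. Then take the yellow two-pin tester from its cradle and hold it upright and square across the rails at the orange mark, one brass pin on each rail, pressing gently so that both spring pins sink about halfway and neither bottoms. Finish while still holding it there, and leave the two wagons and the signal where they stand.

Things in the scene. Friction and masses are not known exactly. Their poses are not given: they have to be found in the camera images.
- controller: Train controller, a dark box with aluminium top, 140 (its x) x 120 (its y) x 57 mm high, fixed to the board. Origin: centre of its underside; z up. The red speed knob stands on top, axis at x = 8, y = 0 mm; two lamps and a direction switch 12 mm high, not to be used, lie near the edge x = -54 mm.
- speed (a joint): Turn of the red speed knob, rad: 0 at the zero stop (hard), growing clockwise seen from above to 4.71; starts at 0.5 to 1.4. Zero it by turning anticlockwise seen from above. Friction 0.03 N m; it stays where left. At 0 the grip bar lies along the controller's x axis, white pointer towards -x at the red tick; at q the bar is turned by -q about z.
- speed_grip (a point): Point on the speed knob's vertical axis at the height to grip, 94 mm above the board. The knob is a disc 40 mm across with an upright grip bar across it: 38 mm long, 14 mm thick, its top 7 mm above this point and the disc's top 23 mm below it.
- dock: The tester's cradle, an open black socket fixed to the board, 52 (its x) x 94 (its y) mm, walls 30 mm high; the tester stands in it upright to a depth of 15 mm with 3 mm play all round. Origin: centre of its underside; z up.
- tester: Yellow two-pin tester, about 0.15 kg, upright in the cradle, axes along the cradle's. Origin: centre of the housing's underside, 15 mm above the board in the cradle; z up. Foot 22 (x) x 64 (y) mm, 26 mm high, shoulder 46 mm (y) up to 34 mm, then the handle to grip, 22 (x) x 30 (y) mm, up to 104 mm, lamp to 110. Two brass spring pins, tips 9 mm across, stick out 10 mm below at y = +24 and -24 mm.
- tester_tip (a point): Point of the tester midway between the tips of its two unpressed pins, 10 mm below the tester's origin.
- pin_left (a joint): How far the tester's pin at y = +24 mm is pressed in, m: 0 free, 0.008 bottomed. Spring: 0.5 N to start, 1.5 N at 4 mm, 2.5 N at the end, for each pin.
- pin_right (a joint): The same for the pin at y = -24 mm.
- tracks: Two parallel sidings on one fixed ballast bed. Origin: on the board midway between them; x along the rails, z up. Bed 8 mm high, 225 mm wide, from x = -240 to 420 mm. Centre lines at y = +62.5 and -62.5 mm; the two rails of each lie 24 mm either side of it, heads 3 mm wide, flat tops 19 mm above the board. Red buffer stops 58 mm high at x = -212 mm.
- mark: The orange mark, a sticker 22 mm along the track (its x) by 40 mm across (its y) on the sleepers between the two rails of one siding. Origin: its centre, underside 13 mm above the board, 6 mm below the rail tops; x along the rails. The pins belong on the two rails beside it, 24 mm either side of its centre.
- mark_blue: A blue mark of the same kind and size on the other siding, not to be used.
- van: Maroon covered wagon, 206 long (x) x 80 x 96 mm high, standing loose on one siding. Origin: at rail-top height under its centre. To be left alone.
- open_wagon: Grey open wagon, 206 long (x) x 80 x 72 mm high, standing loose on the other siding. Origin: at rail-top height under its centre. To be left alone.
- signal: Small colour-light signal, 36 mm square foot, 98 mm high, standing loose beside the ballast bed. Origin: centre of its underside. To be left alone.

How it is judged:
By the outcome, as a careful person would: the job done as asked, in the order asked, and still so for the second after the job is handed in, while the arm keeps its last pose, push and grip.
It also fails if it takes over 61 s, if anything falls off the work surface, if the arm or the gripper's body presses on something with over 40 N, if the wrist force passes 120 N, or if a joint passes its speed limit or range.

## Working session

There is one attempt and no reset: what is moved stays moved. The work goes in short steps, Python scripts to look and compute and a tool call to move; the robot and the scene stay as the last step left them, time stands still between calls to the robot, and variables do not carry over. Pictures are saved under pics/ and viewed, at most 10 in all, crops included, and the job is handed in when it is done.

Besides the shell and the picture viewer there is one more tool, called after "Request:" as name(argument=value, ...) on one line, values as JSON. send_rows: Moves the arm, as the interface text tells. Its arguments: {"type":"object","properties":{"moves":{"type":"array"},"squeeze":{"type":"number"}},"required":["moves"]}

```bash
mkdir -p pics
cat > h.py <<'E'
import numpy as np, cv2
from workcell import bot
def ray(c,px):
    K=c["camera_matrix"];R=np.array(c["R"]);t=np.array(c["t"])
    v=np.linalg.inv(K)@np.array([px[0],px[1],1.0]); return -R.T@t, R.T@v
def onz(c,px,z):
    o,d=ray(c,px); return o+d*(z-o[2])/d[2]
def tri(c1,p1,c2,p2):
    o1,d1=ray(c1,p1);o2,d2=ray(c2,p2)
    s=np.linalg.lstsq(np.c_[d1,-d2],o2-o1,rcond=None)[0]
    a,b=o1+s[0]*d1,o2+s[1]*d2
    return (a+b)/2,np.linalg.norm(a-b)
def proj(c,X):
    v=np.array(c["R"])@np.array(X)+np.array(c["t"]);v=np.array(c["camera_matrix"])@v;return v[:2]/v[2]
E
python3 - <<'E'
from h import *
cs={}
for n in ("top","side"):
    c=cs[n]=bot.camera(n); cv2.imwrite(f"pics/{n}0.png",c["color"][...,::-1])
    print(n,ray(c,(320,240)))
Z=dict(controller=0,speed_grip=.094,dock=0,tester=.015,tester_tip=.005,mark=.013,mark_blue=.013,tracks=0,signal=0,van=.019,open_wagon=.019)
for q,z in Z.items():
    for n in cs:
        r=bot.landmark_of(n,q)[:2]
        print(q,n,[(np.round(x["pixel"]),round(x["p"],2),np.round(onz(cs[n],x["pixel"],z),3)) for x in r])
o=bot.get_obs();print(o["time"],o["ee_pos"],o["tcp_rot"],o["wrist_force"])
E
```

```text
top (array([ 0.53179352, -0.01070854,  0.95988146]), array([ 0.09045757,  0.013162  , -0.99586079]))
side (array([0.3867896 , 0.95004781, 0.95318577]), array([ 0.173448  , -0.71524741, -0.67744991]))
controller top [(array([165., 331.]), 0.75, array([0.433, 0.32 , 0.   ]))]
controller side [(array([372., 377.]), 0.56, array([0.434, 0.314, 0.   ])), (array([400., 192.]), 0.34, array([ 0.46 , -0.303,  0.   ]))]
speed_grip top [(array([151., 332.]), 0.75, array([0.441, 0.315, 0.094]))]
speed_grip side [(array([373., 348.]), 0.74, array([0.437, 0.313, 0.094]))]
dock top [(array([468., 313.]), 0.69, array([ 0.469, -0.299,  0.   ]))]
dock side [(array([397., 190.]), 0.69, array([ 0.468, -0.31 ,  0.   ])), (array([397., 192.]), 0.2, array([ 0.469, -0.303,  0.   ]))]
tester top [(array([470., 313.]), 0.82, array([ 0.47 , -0.299,  0.015]))]
tester side [(array([394., 189.]), 0.78, array([ 0.477, -0.297,  0.015]))]
tester_tip top [(array([470., 316.]), 0.71, array([ 0.463, -0.3  ,  0.005]))]
tester_tip side [(array([398., 190.]), 0.73, array([ 0.467, -0.308,  0.005]))]
mark top [(array([349., 
[... 334 characters left out ...]
 ])), (array([169., 331.]), 0.67, array([0.433, 0.314, 0.   ]))]
tracks side [(array([348., 265.]), 0.88, array([0.542, 0.015, 0.   ]))]
signal top [(array([243., 220.]), 0.79, array([0.661, 0.164, 0.   ]))]
signal side [(array([284., 300.]), 0.85, array([ 0.661,  0.16 , -0.   ]))]
van top [(array([355., 170.]), 0.59, array([ 0.762, -0.072,  0.019]))]
van side [(array([275., 223.]), 0.58, array([ 0.754, -0.072,  0.019]))]
open_wagon top [(array([294., 181.]), 0.88, array([0.739, 0.055, 0.019]))]
open_wagon side [(array([270., 255.]), 0.97, array([0.731, 0.045, 0.019]))]
1.2 [0.1718687  0.52245957 0.23128912] [-1.79998957e+02  1.06611558e-03  1.61790007e+02] [0.11434855 0.29919365 0.41318545]
```

View pics/top0.png

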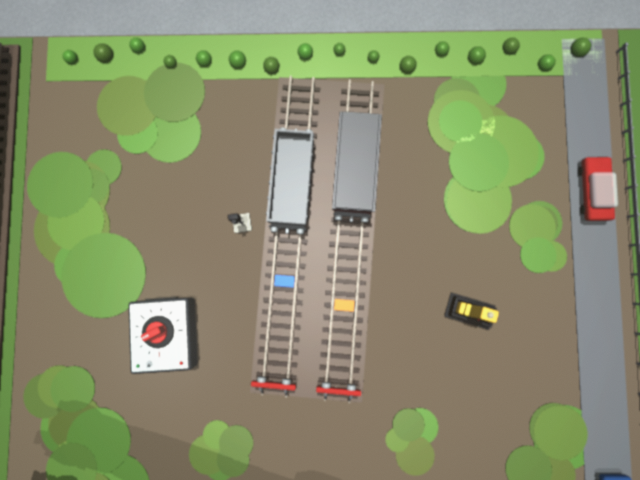

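View pics/side0.png

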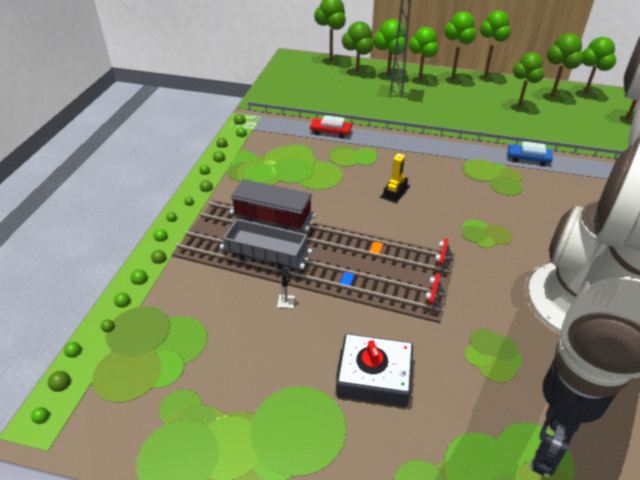

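Run:
```python
from h import *
im=cv2.imread("pics/top0.png")
a=cv2.resize(im[270:390,100:230],None,fx=3,fy=3,interpolation=2)
b=cv2.resize(im[250:370,330:510],None,fx=2.3,fy=3,interpolation=2)
cv2.imwrite("pics/crop0.png",np.hstack([a,b]))
```

```text
(no output)
```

View pics/crop0.png

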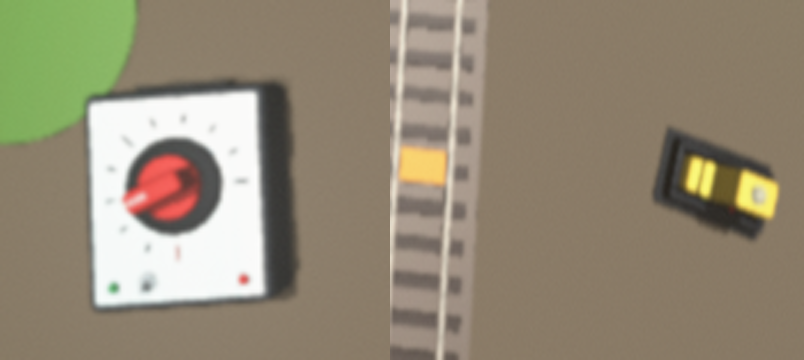

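The controller is at about (157,335) in the top view, with its red tick towards the image bottom and the pointer lower-left (q ≈ 1.2). The tester stands in its cradle at (473,311), skewed by about 20°. The orange mark at (344,305) lies on the van's siding and is clear of the van.

Run:
```python
from h import *
c=bot.camera("top")
A=lambda p,q,z:(lambda d:np.degrees(np.arctan2(d[1],d[0])))(onz(c,q,z)-onz(c,p,z))
f=lambda x,y:(100+x/3,270+y/3); g=lambda x,y:(330+(x-390)/2.3,250+y/3)
print("ctrl x", A(f(95,308),f(88,100),.057),A(f(265,298),f(258,92),.057), "y",A(f(265,298),f(95,308),.057),A(f(258,92),f(88,100),.057))
print("centre",np.mean([onz(c,f(*p),.057) for p in [(95,308),(88,100),(265,298),(258,92)]],0))
print("bar",A(f(195,175),f(125,203),.1),"tick",A(f(175,185),f(178,252),.057))
print("dock y",A(g(755,238),g(655,203),.03),A(g(777,165),g(670,128),.03))
r=bot.landmark_of("top","tester");
m=onz(c,bot.landmark_of("top","mark")[0]["pixel"],.013);b=onz(c,bot.landmark_of("top","mark_blue")[0]["pixel"],.013)
print(m,b)
# rails: fit rails lines by white threshold between buffers & wagons
for a,bb in [((327,384),(339,222)),((352,384),(363,222)),((264,377),(277,236)),((289,378),(301,236))]: print("rail",A(a,bb,.019),onz(c,a,.019),onz(c,bb,.019))
h=bot.trace("top","speed")
if h:
    ys,xs=np.nonzero(h[0]["region"]);print("speed",h[0]["p"],h[0]["extent"],onz(c,(xs.mean(),ys.mean()),.085))
```

```text
ctrl x 4.033059812150579 3.3872972262071888 y 93.43349535886553 92.62679458349614
centre [0.42818892 0.31306419 0.057     ]
bar 111.64921172752142 tick -175.64738947614651
dock y 74.96649500351367 74.9948998005851
[ 0.48978545 -0.05508054  0.013     ] [0.52797984 0.08300672 0.013     ]
rail -4.550467377814267 [ 0.33121008 -0.01145626  0.019     ] [ 0.65401784 -0.03714789  0.019     ]
rail -4.470419303158594 [ 0.33137822 -0.06083284  0.019     ] [ 0.65380236 -0.08604068  0.019     ]
rail -4.895824244541373 [0.34435475 0.1136194  0.019     ] [0.62576696 0.08951452 0.019     ]
rail -4.72810692301573 [0.34256928 0.0638681  0.019     ] [0.62558487 0.0404602  0.019     ]
speed 0.85 [137.3, 321.7, 166.9, 342.5] [0.43836186 0.311091   0.085     ]
```

Request:
send_rows(moves=[0.883,-0.697,-0.233,0,0,-0.487,-1,0.883,-0.697,-0.233,0,0,-0.487,-1,0.883,-0.697,-0.233,0,0,-0.487,-1,0.883,-0.697,-0.233,0,0,-0.487,-1,0.883,-0.697,-0.233,0,0,-0.487,-1,0.883,-0.697,-0.233,0,0,-0.487,-1])

```text
time: 2.2
ee_pos: [0.305, 0.4173, 0.1962]
tcp_rot: [180.0, -0.0, 136.5]
wrist_force: [0.3, 0.7, 0.1]
opening: 0.0854
grasp_force: 0.0
```

Request:
send_rows(moves=[0.883,-0.697,-0.233,0,0,-0.487,-1,0.883,-0.697,-0.233,0,0,-0.487,-1,0.883,-0.697,-0.233,0,0,-0.487,-1,0.883,-0.697,-0.233,0,0,-0.487,-1,0.883,-0.697,-0.233,0,0,-0.487,-1,0.883,-0.697,-0.233,0,0,-0.487,-1,0,0,0,0,0,0,-1], squeeze=40)

```text
time: 3.08
ee_pos: [0.4376, 0.3122, 0.1608]
tcp_rot: [-179.9, 0.0, 111.4]
wrist_force: [-0.6, 0.4, -0.0]
opening: 0.0851
grasp_force: 0.0
```

```bash
cat >> h.py <<'E'
def wray(c,px):
    K=c["camera_matrix"];R=np.array(c["R"]);t=np.array(c["t"])
    n=cv2.fisheye.undistortPoints(np.array([[px]],float),K,np.zeros(4))[0,0]
    return -R.T@t, R.T@np.array([n[0],n[1],1.0])
def wz(c,px,z):
    o,d=wray(c,px); return o+d*(z-o[2])/d[2]
def ang(d): return np.degrees(np.arctan2(d[1],d[0]))
E
python3 - <<'E'
from h import *
o=bot.get_obs();print(o["time"],o["ee_pos"],o["tcp_rot"],o["q"])
c=bot.camera("wrist");cv2.imwrite("pics/w1.png",c["color"][...,::-1])
print(ray(c,(320,240))[0])
for q,z in (("speed_grip",.094),("controller",0)):
    print(q,[(x["pixel"],x["p"],wz(c,x["pixel"],z)) for x in bot.landmark_of("wrist",q)[:2]])
E
```

```text
3.075 [0.43758035 0.3122367  0.16075684] [-1.79948776e+02  2.23391912e-02  1.11417313e+02] [ 3.55147355e+01  2.45831530e+00 -3.82498764e-01  8.72143083e+01
 -9.18972759e-03  1.04097437e+02]
[0.40962621 0.38320838 0.30269737]
speed_grip [([323.7, 246.8], 0.64, array([0.43755471, 0.31582291, 0.094     ]))]
controller [([311.8, 205.6], 0.57, array([0.4275536 , 0.31572167, 0.        ]))]
```

View pics/w1.png

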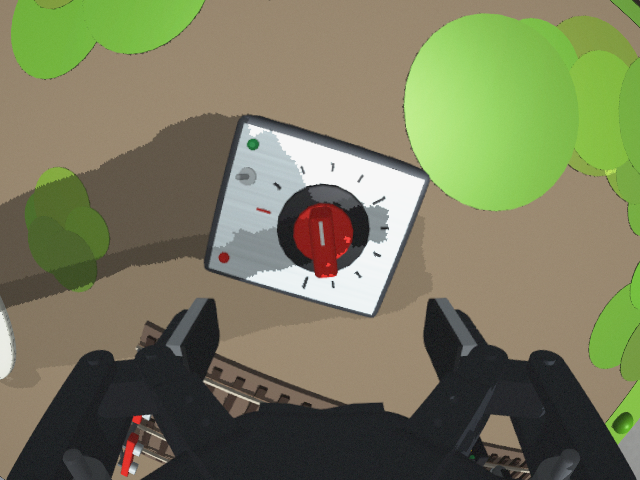

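The bar runs vertically in the image, from (319,205) to (325,275), and is centred between the fingers. I'll descend and grip.

Request:
send_rows(moves=[0,0.13,-0.84,0,0,0,-1,0,0,-0.84,0,0,0,-0.5,0,0,-0.84,0,0,0,-0.2,0,0,-0.84,0,0,0,0,0,0,0,0,0,0,1,0,0,0,0,0,0,1,0,0,0,0,0,0,1,0,0,0,0,0,0,1], squeeze=40)

```text
time: 4.22
ee_pos: [0.4368, 0.3172, 0.0781]
tcp_rot: [180.0, -0.1, 111.6]
wrist_force: [-1.1, 3.3, -1.8]
opening: 0.0129
grasp_force: 46.0
```

Request:
send_rows(moves=[0,0,0,0,0,0.8,1,0,0,0,0,0,0.9,1,0,0,0,0,0,0.9,1,0,0,0,0,0,0.9,1,0,0,0,0,0,0.9,1,0,0,0,0,0,0.9,1,0,0,0,0,0,0.9,1,0,0,0,0,0,0.9,1])

```text
time: 5.22
ee_pos: [0.4361, 0.3162, 0.078]
tcp_rot: [-180.0, -0.1, 172.8]
wrist_force: [-4.1, -1.5, 2.3]
opening: 0.013
grasp_force: 46.6
```

Request:
send_rows(moves=[0,0,0,0,0,0.6,1,0,0,0,0,0,0.3,1,0,0,0,0,0,0,1])

```text
time: 5.6
ee_pos: [0.4361, 0.316, 0.078]
tcp_rot: [-179.9, -0.1, -179.6]
wrist_force: [-4.7, -3.8, 2.4]
opening: 0.013
grasp_force: 46.7
```

Run:
```python
from h import *
o=bot.get_obs();print(o["time"],o["ee_pos"],o["tcp_rot"],o["torque"],o["wrist_force"])
```

```text
5.6 [0.43613495 0.31604687 0.07804999] [-1.79947564e+02 -5.21968384e-02 -1.79645235e+02] [-0.60746342  1.02119714  0.07312899] [-4.67419325 -3.76789148  2.38988137]
```

Request:
send_rows(moves=[0,0,0,0,0,0.17,1,0,0,0,0,0,0.17,1,0,0,0,0,0,0.17,1,0,0,0,0,0,0,1])

```text
time: 6.1
ee_pos: [0.4362, 0.316, 0.0781]
tcp_rot: [-180.0, -0.1, -175.4]
wrist_force: [-6.0, -3.1, 3.3]
opening: 0.0131
grasp_force: 47.1
```

Run:
```python
from h import *
o=bot.get_obs();print(o["time"],o["ee_pos"],o["tcp_rot"],o["torque"],o["wrist_force"])
```

```text
6.1 [0.43619288 0.31596117 0.07805629] [-1.79956597e+02 -6.04117412e-02 -1.75354544e+02] [-0.60270106  1.08439521 -0.83310326] [-6.01104368 -3.06467026  3.25911534]
```

Request:
send_rows(moves=[0,0,0,0,0,0,-0.2,0,0,0,0,0,0,-0.2,0,0,0,0,0,0,-0.5,0,0,0.5,0,0,0,-1,0,0,1,0,0,0,-1,0,0,1,0,0,0,-1,0,0,1,0,0,0,-1,0,0,0.5,0,0,0,-1])

```text
time: 7.1
ee_pos: [0.4372, 0.3169, 0.1796]
tcp_rot: [179.9, 0.1, -175.3]
wrist_force: [-0.3, -0.5, -0.4]
opening: 0.0854
grasp_force: 0.0
```

Run:
```python
from h import *
o=bot.get_obs();print(o["time"],o["ee_pos"],o["tcp_rot"],o["q"])
c=bot.camera("wrist");im=c["color"][...,::-1];cv2.imwrite("pics/w2.png",im)
for x in ("speed_grip",):
    print(x,[(y["pixel"],y["p"],wz(c,y["pixel"],.094)) for y in bot.landmark_of("wrist",x)[:2]])
```

```text
7.1 [0.43717922 0.31694764 0.17957417] [ 1.79927797e+02  1.19658325e-01 -1.75293905e+02] [ 3.59416501e+01  2.68828707e+00  1.93047405e+00  8.91024324e+01
 -3.12696778e-04  3.12354795e+01]
speed_grip [([320.3, 241.1], 0.61, array([0.4365915 , 0.31646797, 0.094     ]))]
```

View pics/w2.png

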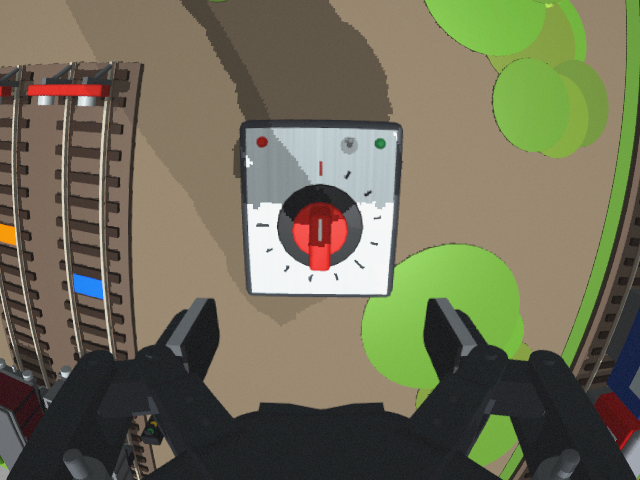

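The pointer at (320,230) now faces the red tick at (321,168), so the knob is at zero. Next is the tester.

Request:
send_rows(moves=[0.049,-0.949,0.092,0,0,0.315,-1,0.049,-0.949,0.092,0,0,0.315,-1,0.049,-0.949,0.092,0,0,0.315,-1,0.049,-0.949,0.092,0,0,0.315,-1,0.049,-0.949,0.092,0,0,0.315,-1,0.049,-0.949,0.092,0,0,0.315,-1,0.049,-0.949,0.092,0,0,0.315,-1,0.049,-0.949,0.092,0,0,0.315,-1])

```text
time: 8.2
ee_pos: [0.4463, 0.126, 0.1949]
tcp_rot: [180.0, -0.1, -153.5]
wrist_force: [0.6, 0.7, 0.5]
opening: 0.0851
grasp_force: 0.0
```

Request:
send_rows(moves=[0.049,-0.949,0.092,0,0,0.315,-1,0.049,-0.949,0.092,0,0,0.315,-1,0.049,-0.949,0.092,0,0,0.315,-1,0.049,-0.949,0.092,0,0,0.315,-1,0.049,-0.949,0.092,0,0,0.315,-1,0.049,-0.949,0.092,0,0,0.315,-1,0.049,-0.949,0.092,0,0,0.315,-1,0.049,-0.949,0.092,0,0,0.315,-1])

```text
time: 9.2
ee_pos: [0.4561, -0.0637, 0.2133]
tcp_rot: [179.9, -0.0, -131.9]
wrist_force: [-0.3, -0.3, -0.0]
opening: 0.0852
grasp_force: 0.0
```

Request:
send_rows(moves=[0.049,-0.949,0.092,0,0,0.315,-1,0.049,-0.949,0.092,0,0,0.315,-1,0.049,-0.949,0.092,0,0,0.315,-1,0.049,-0.949,0.092,0,0,0.315,-1,0.049,-0.949,0.092,0,0,0.315,-1,0.049,-0.949,0.092,0,0,0.315,-1,0.049,-0.949,0.092,0,0,0.315,-1,0.049,-0.949,0.092,0,0,0.315,-1])

```text
time: 10.2
ee_pos: [0.4659, -0.2535, 0.2315]
tcp_rot: [179.9, 0.0, -110.2]
wrist_force: [-0.2, 0.2, -0.2]
opening: 0.0855
grasp_force: 0.0
```

Request:
send_rows(moves=[0.049,-0.949,0.092,0,0,0.315,-1,0.049,-0.949,0.092,0,0,0.315,-1,0,0,0,0,0,0,-1])

```text
time: 10.58
ee_pos: [0.4683, -0.3012, 0.2358]
tcp_rot: [179.9, 0.0, -105.0]
wrist_force: [-0.2, 0.0, -0.3]
opening: 0.0858
grasp_force: 0.0
```

Run:
```python
from h import *
o=bot.get_obs();print(o["time"],o["ee_pos"],o["tcp_rot"],o["q"])
c=bot.camera("wrist");im=c["color"][...,::-1];cv2.imwrite("pics/w3.png",im)
print(ray(c,(320,240))[0])
for x,z in (("tester",.015),("dock",0),("mark",.013),("tester_tip",.005)):
    print(x,[(y["pixel"],y["p"],wz(c,y["pixel"],z)) for y in bot.landmark_of("wrist",x)[:2]])
```

```text
10.575 [ 0.46833049 -0.30124099  0.23581406] [ 1.79898726e+02  2.58377443e-02 -1.04998640e+02] [-3.27468542e+01  6.14597456e+00  1.18436656e+01  9.58020215e+01
 -6.26394711e-03 -1.07748232e+02]
[ 0.44860125 -0.37475203  0.37773592]
tester [([315.8, 200.2], 0.84, array([ 0.47321937, -0.30123069,  0.015     ]))]
dock [([313.9, 196.4], 0.94, array([ 0.47507699, -0.30259201,  0.        ]))]
mark [([359.8, 390.9], 0.77, array([ 0.48418229, -0.04975764,  0.013     ]))]
tester_tip [([311.0, 197.5], 0.62, array([ 0.47789268, -0.30321431,  0.005     ]))]
```

View pics/w3.png

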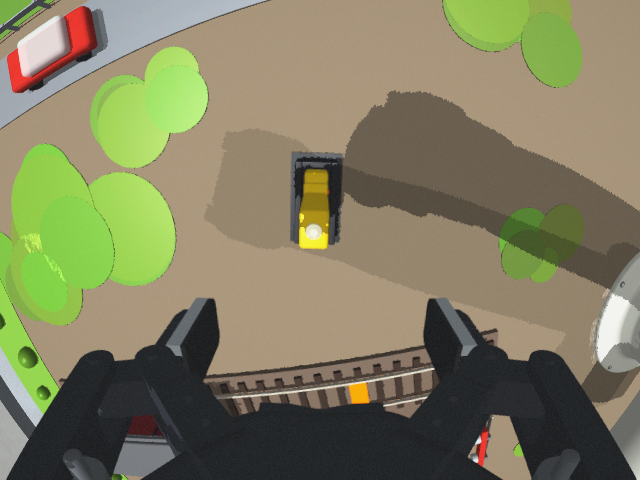

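The cradle at (292–341, 152–243) is square with the tool, and the lamp is at (314,232). I'll compute the handle centre from the lamp and cradle pixels.

Run:
```python
from h import *
c=bot.camera("wrist")
print("lamp",wz(c,(314,232),.123))
P=[wz(c,p,.03) for p in [(292,152),(341,153),(340,243),(292,241)]]
print(P,np.mean(P,0),ang(P[0]-P[3]),ang(P[1]-P[2]),np.linalg.norm(P[1]-P[0]),np.linalg.norm(P[3]-P[0]))
h=bot.trace("wrist","tester")[0];r=h["region"];print(h["p"],h["extent"])
ys,xs=np.nonzero(r[236:247]); print("top face",xs.min(),xs.max(),wz(c,((xs.min()+xs.max())/2,242),.119))
```

```text
lamp [ 0.47380737 -0.29902152  0.123     ]
[array([ 0.48227257, -0.35304586,  0.03      ]), array([ 0.43823325, -0.34022221,  0.03      ]), array([ 0.46098834, -0.2544976 ,  0.03      ]), array([ 0.50642267, -0.26878221,  0.03      ])] [ 0.47197921 -0.30413697  0.03      ] -105.99239266745911 -104.86599939402532 0.04586836909635598 0.08765609436591193
0.57 [297.1, 166.4, 329.6, 246.0]
top face 299 327 [ 0.47694193 -0.29061895  0.119     ]
```

Request:
send_rows(moves=[0.22,0.04,-0.95,0,0,0,-1,0,0,-0.95,0,0,0,-1,0,0,-0.95,0,0,0,-1,0,0,-0.95,0,0,0,-1,0,0,-0.95,0,0,0,-1,0,0,-0.95,0,0,0,-1,0,0,-0.95,0,0,0,-1,0,0,0,0,0,0,-0.2], squeeze=40)

```text
time: 11.92
ee_pos: [0.4732, -0.2983, 0.0694]
tcp_rot: [179.8, 0.1, -104.9]
wrist_force: [-0.1, 0.0, 1.0]
opening: 0.07
grasp_force: 0.0
```

Request:
send_rows(moves=[0,0,0,0,0,0,0.2,0,0,0,0,0,0,1,0,0,0,0,0,0,1,0,0,0,0,0,0,1,0,0,0,0,0,0,1])

```text
time: 12.55
ee_pos: [0.4746, -0.2996, 0.0722]
tcp_rot: [-179.9, -0.0, -104.9]
wrist_force: [-0.7, 1.0, 6.7]
opening: 0.0218
grasp_force: 39.6
```

Request:
send_rows(moves=[0,0,0.5,0,0,0,1,0,0,0.8,0,0,0,1,0,0,0.9,0,0,0,1,0,0,0.9,0,0,0,1,0,0,0.9,0,0,0,1,0,0,0,0,0,0,1])

```text
time: 13.3
ee_pos: [0.4748, -0.2997, 0.1729]
tcp_rot: [-179.8, -0.1, -104.9]
wrist_force: [0.7, 0.4, -2.1]
opening: 0.0218
grasp_force: 38.9
```

Run:
```python
from h import *
o=bot.get_obs();print(o["time"],o["ee_pos"],o["tcp_rot"],o["wrist_force"],o["torque"],o["opening"],o["grasp_force"])
c=bot.camera("wrist");im=c["color"][...,::-1];cv2.imwrite("pics/w4.png",im)
for x,z in (("tester",o["ee_pos"][2]-.055),("mark",.013),("tester_tip",o["ee_pos"][2]-.065)):
    print(x,[(y["pixel"],y["p"],wz(c,y["pixel"],z)) for y in bot.landmark_of("wrist",x)[:2]])
```

```text
13.3 [ 0.47478106 -0.29966972  0.17294891] [-1.79832207e+02 -5.05517216e-02 -1.04910442e+02] [ 0.66330818  0.42850536 -2.12979395] [-3.66266866e-02  3.28850192e-02 -7.94742143e-05] 0.02175437249360385 38.92097353935242
tester [([320.7, 255.0], 0.8, array([ 0.47433036, -0.3022328 ,  0.11794891]))]
mark []
tester_tip []
```

View pics/w4.png

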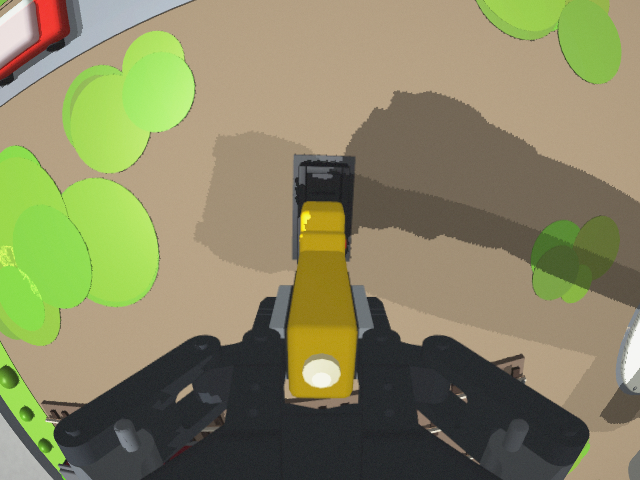

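The tester is held square and upright, with the lamp at (321,374) and the foot edge at (323,203). I'll carry it to just beyond the mark, so that the wrist camera is directly above the mark.

Request:
send_rows(moves=[0.034,0.929,0.05,0,0,0.0857,1,0.034,0.929,0.05,0,0,0.0857,1,0.034,0.929,0.05,0,0,0.0857,1,0.034,0.929,0.05,0,0,0.0857,1,0.034,0.929,0.05,0,0,0.0857,1,0.034,0.929,0.05,0,0,0.0857,1,0.034,0.929,0.05,0,0,0.0857,1])

```text
time: 14.38
ee_pos: [0.4796, -0.1349, 0.1793]
tcp_rot: [180.0, 0.0, -99.7]
wrist_force: [-0.4, 0.2, -2.0]
opening: 0.0216
grasp_force: 40.1
```

Request:
send_rows(moves=[0.034,0.929,0.05,0,0,0.0857,1,0.034,0.929,0.05,0,0,0.0857,1,0.034,0.929,0.05,0,0,0.0857,1,0.034,0.929,0.05,0,0,0.0857,1,0.034,0.929,0.05,0,0,0.0857,1,0.034,0.929,0.05,0,0,0.0857,1,0.034,0.929,0.05,0,0,0.0857,1,0,0,0,0,0,0,1])

```text
time: 15.38
ee_pos: [0.4853, 0.0277, 0.1881]
tcp_rot: [180.0, 0.0, -94.4]
wrist_force: [0.7, -0.1, -1.2]
opening: 0.0214
grasp_force: 40.1
```

Run:
```python
from h import *
o=bot.get_obs();T=o["ee_pos"];print(o["time"],T,o["tcp_rot"],o["wrist_force"],o["torque"])
c=bot.camera("wrist");im=c["color"][...,::-1];cv2.imwrite("pics/w5.png",im)
print(ray(c,(320,240))[0])
for x,z in (("tester",T[2]-.057),("mark",.013),("mark_blue",.013),("tester_tip",T[2]-.067)):
    print(x,[(y["pixel"],y["p"],wz(c,y["pixel"],z)) for y in bot.landmark_of("wrist",x)[:2]])
m=bot.trace("wrist","mark")[0]["region"]
hsv=cv2.cvtColor(im,cv2.COLOR_BGR2HSV)
ys,xs=np.nonzero(m);print("mark centroid",xs.mean(),ys.mean(),wz(c,(xs.mean(),ys.mean()),.013))
P=cv2.boxPoints(cv2.minAreaRect(np.c_[xs,ys].astype(np.float32)));print(P,[np.round(wz(c,p,.013),4) for p in P])
```

```text
15.375 [0.48533975 0.02767478 0.18809904] [ 1.79964252e+02  1.25875048e-02 -9.44315809e+01] [ 0.73814045 -0.06106581 -1.19127687] [-0.03074999 -0.0691636  -0.03799646]
[ 0.4792906  -0.04811074  0.33002623]
tester [([319.8, 255.3], 0.67, array([0.48573567, 0.02606861, 0.13109904])), ([46.8, 142.5], 0.48, array([ 0.65599534, -0.0623116 ,  0.13109904]))]
mark [([314.1, 123.7], 0.87, array([ 0.48506998, -0.04728748,  0.013     ]))]
mark_blue [([269.4, 263.1], 0.59, array([0.53658588, 0.07426459, 0.013     ]))]
tester_tip [([267.6, 262.6], 0.5, array([0.51811538, 0.03213322, 0.12109904]))]
mark centroid 313.2420965058236 125.21547420965058 [ 0.4858928  -0.04605795  0.013     ]
[[300. 103.]
 [326. 103.]
 [326. 149.]
 [300. 149.]] [array([ 0.4954, -0.0659,  0.013 ]), array([ 0.4737, -0.0641,  0.013 ]), array([ 0.4768, -0.0249,  0.013 ]), array([ 0.4987, -0.0267,  0.013 ])]
```

View pics/w5.png

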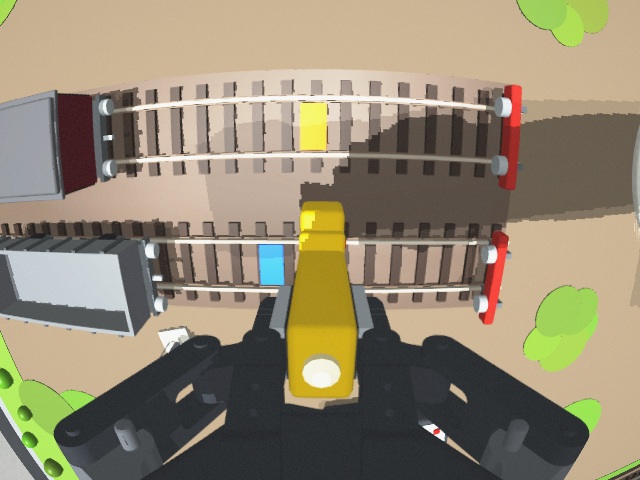

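The mark is at (313,126) between the rails at rows ~98 and ~155. Now the rail centre line and the tester's offset in the grip.

Run:
```python
from h import *
o=bot.get_obs();T=np.array(o["ee_pos"]);c=bot.camera("wrist");im=c["color"].astype(float).mean(2)
def railrow(x,a,b):
    s=im[a:b,x-2:x+3].mean(1); s=np.clip(s-np.percentile(s,70),0,None); return a+(s*np.arange(b-a)).sum()/s.sum()
L=[]
for (a,b) in ((90,112),(148,170)):
    pts=[]
    for x in list(range(200,296,8))+list(range(332,440,8)):
        s=im[a:b,x-1:x+2].mean(1);i=np.argmax(s);pts.append(wz(c,(x,a+i),.019)[:2])
    pts=np.array(pts);k=np.polyfit(pts[:,0],pts[:,1],1)
    r=pts[:,1]-np.polyval(k,pts[:,0]);g=abs(r)<.003;k=np.polyfit(pts[g,0],pts[g,1],1)
    print("rail slope",np.degrees(np.arctan(k[0])),"y at .4855",np.polyval(k,.4855),g.sum(),r[g].std());L.append(np.polyval(k,.4855))
print("mid",np.mean(L),"gap",abs(L[0]-L[1]))
yaw=np.radians(o["tcp_rot"][2]);ux=np.array([np.cos(yaw),np.sin(yaw)]);uy=np.array([np.sin(yaw),-np.cos(yaw)])
for nm,p,h in (("foot far top edge",(322.5,203),.026-.057),("lamp",(321,372),.110-.057)):
    w=wz(c,p,T[2]+h)[:2]-T[:2];print(nm,"along tool x",w@ux,"tool y",w@uy)
```

```text
rail slope -4.728282121789297 y at .4855 -0.0701116496890364 26 0.0002775928448197957
rail slope -4.773891848230146 y at .4855 -0.02141435691470528 26 0.0003630080866077967
mid -0.04576300330187084 gap 0.048697292774331116
foot far top edge along tool x 0.03783177859790662 tool y 0.0008754202428629762
lamp along tool x 0.005240786981406573 tool y 0.0001441993816286701
```

Request:
send_rows(moves=[0.01,-0.92,0,0,0,-0.035,1,0.01,-0.92,0,0,0,0,1,0.01,-0.92,0,0,0,0,1,0,0,-0.94,0,0,0,1,0,0,-0.94,0,0,0,1,0,0,-0.94,0,0,0,1,0,0,-0.94,0,0,0,1,0,0,0,0,0,0,1])

```text
time: 16.73
ee_pos: [0.4856, -0.0434, 0.0929]
tcp_rot: [179.8, -0.0, -94.9]
wrist_force: [-0.4, -0.2, -0.7]
opening: 0.0215
grasp_force: 39.9
```

Run:
```python
from h import *
o=bot.get_obs();T=np.array(o["ee_pos"]);print(o["time"],T,o["tcp_rot"],o["wrist_force"],o["torque"])
C={}
for n in ("top","side","wrist"): C[n]=bot.camera(n)
def up(n,p,w,h,s):
    x,y=map(int,p);return cv2.resize(C[n]["color"][y-h:y+h,x-w:x+w,::-1],None,fx=s,fy=s,interpolation=2)
ps=proj(C["side"],[.4857,-.0458,.03]);pt=proj(C["top"],[.4857,-.0458,.03]);print(ps,pt)
a=up("side",ps,40,37,5);b=up("wrist",(320,200),100,93,2)
cv2.imwrite("pics/w6.png",np.hstack([a,b[:370]]))
for n in ("tester_tip",):
    for k in ("top","side"): print(n,k,[(y["pixel"],y["p"],onz(C[k],y["pixel"],T[2]-.067)) for y in bot.landmark_of(k,n)[:1]])
```

```text
16.725 [ 0.48558923 -0.04337073  0.09290166] [ 1.79819102e+02 -2.29191331e-03 -9.49364769e+01] [-0.36051201 -0.21149256 -0.71130334] [-0.00857137 -0.01655742  0.05104294]
[376.42285713 243.47120209] [344.03700121 305.46243096]
tester_tip top []
tester_tip side [([371.7, 347.7], 0.29, array([0.44416852, 0.26132879, 0.02590166]))]
```

View pics/w6.png

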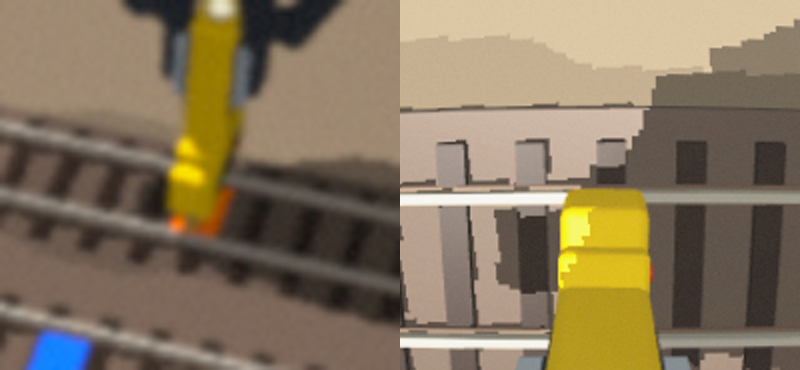

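Run:
```python
from h import *
o=bot.get_obs();T=np.array(o["ee_pos"]);c=bot.camera("wrist");im=c["color"].astype(float)
print("rows 190-262 col 320-328 RGB"); 
for r in range(192,262): print(r,*np.round(im[r,318:328].mean(0)).astype(int),end=" | ")
print()
yaw=np.radians(o["tcp_rot"][2]);ux=np.array([np.cos(yaw),np.sin(yaw)])
for nm,p,h,y in (("foot bot edge",(322.5,201.5),0,.032),("foot top edge",(322.5,210.5),.026,.032),("shoulder top edge",(322.5,232),.034,.023),("lamp mid",(321,372),.108,0),("lamp mid",(321,372),.110,0)):
  for d in (.055,.059):
    w=wz(c,p,T[2]+h-d)[:2]-T[:2];print(nm,d,"offset",w@ux-y)
```

```text
rows 190-262 col 320-328 RGB
192 65 57 50 | 193 65 56 50 | 194 65 57 51 | 195 64 57 51 | 196 64 56 50 | 197 64 55 50 | 198 73 62 55 | 199 102 86 74 | 200 109 91 78 | 201 151 127 59 | 202 177 150 31 | 203 178 151 30 | 204 179 150 29 | 205 179 151 29 | 206 180 152 30 | 207 182 153 33 | 208 182 152 29 | 209 181 153 30 | 210 194 163 33 | 211 204 171 29 | 212 214 179 26 | 213 218 186 30 | 214 219 187 33 | 215 220 189 30 | 216 221 190 32 | 217 221 190 30 | 218 222 190 31 | 219 222 190 30 | 220 221 189 29 | 221 222 190 31 | 222 222 190 30 | 223 222 190 29 | 224 222 190 30 | 225 222 189 30 | 226 221 189 30 | 227 222 190 30 | 228 222 190 30 | 229 222 190 29 | 230 208 174 29 | 231 184 155 32 | 232 184 154 32 | 233 195 164 32 | 234 210 176 30 | 235 219 186 29 | 236 220 187 30 | 237 220 188 31 | 238 221 189 32 | 239 222 190 29 | 240 222 190 29 | 241 222 190 30 | 242 222 190 30 | 243 222 190 30 | 244 222 190 32 | 245 222 190 32 | 246 222 190 30 | 247 222 190 30 | 248 222 190 30 | 249 219 186 31 | 250 205 172 29 | 251 179 150 27 | 252 179 150 29 | 253 179 150 28 | 254 180 151 30 | 255 180 150 29 | 256 179 151 28 | 257 179 150 29 | 258 179 150 27 | 259 180 151 30 | 260 179 150 29 | 261 180 151 28 | 
foot bot edge 0.055 offset 0.0013849352955829716
foot bot edge 0.059 offset 0.0005190975124200539
foot top edge 0.055 offset 0.002655508768425595
foot top edge 0.059 offset 0.0016877123329325297
shoulder top edge 0.055 offset 0.0034596512427719182
shoulder top edge 0.059 offset 0.002243148832353093
lamp mid 0.055 offset 0.005266659163536766
lamp mid 0.059 offset 0.0020850104861362675
lamp mid 0.055 offset 0.006857483502237026
lamp mid 0.059 offset 0.0036758348248365235
```

Run:
```python
from h import *
o=bot.get_obs();T=np.array(o["ee_pos"]);c=bot.camera("wrist");im=c["color"].astype(float).mean(2)
L=[]
for (a,b) in ((200,213),(270,284)):
    pts=[]
    for x in list(range(225,285,5))+list(range(355,415,5)):
        s=np.clip(im[a:b,x-1:x+2].mean(1)-90,0,None);
        if s.sum()<5: continue
        i=np.argmax(s); pts.append(wz(c,(x,a+i),.019)[:2])
    pts=np.array(pts);k=np.polyfit(pts[:,0],pts[:,1],1)
    r=pts[:,1]-np.polyval(k,pts[:,0]);g=abs(r)<.002;k=np.polyfit(pts[g,0],pts[g,1],1)
    L.append(np.polyval(k,.4855));print(np.degrees(np.arctan(k[0])),L[-1],g.sum())
print(np.mean(L),L[1]-L[0],T)
```

```text
-4.767092638547308 -0.06980472776412763 24
-4.759733961746127 -0.02147205840164522 24
-0.045638393082886426 0.048332669362482414 [ 0.48732935 -0.04320159  0.09549445]
```

Run:
```python
from h import *
R=[]
for i in range(4):
    c=bot.camera("wrist");o=bot.get_obs();T=np.array(o["ee_pos"]);o0=ray(c,(320,240))[0]
    yaw=np.radians(-94.76);ux=np.array([np.cos(yaw),np.sin(yaw)])
    zt=o0[2]-.142-.0595
    B=wz(c,(322.5,200.7),zt)[:2]-.032*ux; U=wz(c,(322.5,211),zt+.026)[:2]-.032*ux; S=wz(c,(322.5,232),zt+.034)[:2]-.023*ux
    y1=wz(c,(322.5,206.2),.019);y2=wz(c,(322.5,277),.019)
    R.append(np.r_[T,o0,B,U,S,o["wrist_force"][2]]); print(np.round(R[-1],4),o["tcp_rot"])
```

```text
[ 0.4871 -0.0431  0.0951  0.4803 -0.1188  0.2373  0.4862 -0.0439  0.4862
 -0.0444  0.4861 -0.0451 -1.5241] [-1.79943855e+02 -3.40046767e-04 -9.48995936e+01]
[ 0.487  -0.0431  0.0949  0.4802 -0.1188  0.2371  0.486  -0.0439  0.4861
 -0.0443  0.486  -0.0451 -1.8405] [-1.79955751e+02 -1.28451580e-03 -9.48952132e+01]
[ 0.4869 -0.0431  0.0948  0.4801 -0.1188  0.2369  0.4859 -0.0439  0.486
 -0.0443  0.4859 -0.0451 -0.9053] [-1.79971789e+02  3.96601278e-04 -9.48979194e+01]
[ 0.4868 -0.0431  0.0947  0.4801 -0.1188  0.2367  0.4858 -0.0438  0.4859
 -0.0443  0.4858 -0.0451 -1.2341] [-1.79982709e+02  2.33278293e-03 -9.48925360e+01]
```

Request:
send_rows(moves=[0,-0.05,-0.1,0,0,0,1,0,0,-0.1,0,0,0,1,0,0,0,0,0,0,1,0,0,0,0,0,0,1,0,0,0,0,0,0,1])

```text
time: 17.9
ee_pos: [0.4868, -0.0443, 0.0895]
tcp_rot: [-180.0, 0.0, -94.9]
wrist_force: [-0.6, -0.3, -0.8]
opening: 0.0217
grasp_force: 40.0
```

```bash
cat > f.py <<'E'
from h import *
F=[]
for i in range(5):
    bot.camera("side");o=bot.get_obs();F.append(np.r_[o["ee_pos"],o["wrist_force"],o["torque"]])
print(o["time"],np.round(F[-1][:3],4),np.round(np.mean(F,0)[3:],2),np.round(np.std(F,0)[5],2),np.round(o["tcp_rot"],2))
E
python3 f.py
```

```text
18.15 [ 0.4868 -0.0444  0.0895] [-0.06  0.26 -1.26 -0.01  0.02  0.  ] 0.32 [-179.99    0.    -94.9 ]
```

Request:
send_rows(moves=[0,0,-0.08,0,0,0,1,0,0,0,0,0,0,1,0,0,0,0,0,0,1])

```text
time: 18.52
ee_pos: [0.4867, -0.0443, 0.0874]
tcp_rot: [180.0, -0.0, -94.9]
wrist_force: [0.2, 0.0, -1.2]
opening: 0.0216
grasp_force: 40.0
```

```bash
python3 f.py
```

```text
18.775 [ 0.4868 -0.0444  0.0875] [ 0.38  0.34 -1.26  0.02 -0.    0.  ] 0.57 [-179.99   -0.    -94.9 ]
```

Request:
send_rows(moves=[0,0,-0.06,0,0,0,1,0,0,0,0,0,0,1,0,0,0,0,0,0,1])

```text
time: 19.15
ee_pos: [0.4869, -0.0443, 0.0861]
tcp_rot: [-180.0, 0.0, -94.9]
wrist_force: [0.4, 0.9, -0.3]
opening: 0.0216
grasp_force: 40.2
```

```bash
python3 f.py
```

```text
19.4 [ 0.4868 -0.0443  0.086 ] [ 0.71  0.   -0.42  0.02 -0.1  -0.01] 0.38 [-179.99    0.    -94.9 ]
```

Request:
send_rows(moves=[0,0,-0.06,0,0,0,1,0,0,0,0,0,0,1,0,0,0,0,0,0,1])

```text
time: 19.77
ee_pos: [0.4868, -0.0443, 0.0845]
tcp_rot: [-180.0, 0.0, -94.9]
wrist_force: [0.4, -0.1, 0.3]
opening: 0.0217
grasp_force: 40.3
```

```bash
python3 f.py
```

```text
20.025 [ 0.4868 -0.0443  0.0845] [ 0.85  0.33  0.6   0.02 -0.14 -0.02] 0.41 [-179.99    0.    -94.9 ]
```

Request:
send_rows(moves=[0,0,-0.05,0,0,0,1,0,0,-0.04,0,0,0,1,0,0,0,0,0,0,1,0,0,0,0,0,0,1])

```text
time: 20.52
ee_pos: [0.4868, -0.0443, 0.0823]
tcp_rot: [-180.0, 0.0, -94.9]
wrist_force: [0.9, 0.1, 1.8]
opening: 0.0213
grasp_force: 40.4
```

```bash
sed -i 's/range(5)/range(16)/' f.py; python3 f.py
python3 - <<'E'
from h import *
c=bot.camera("wrist");s=bot.camera("side");t=bot.camera("top")
w=cv2.resize(c["color"][140:300,225:415,::-1],None,fx=2.1,fy=2.1,interpolation=2)
x,y=376,243
a=cv2.resize(s["color"][y-34:y+33,x-40:x+40,::-1],(400,w.shape[0]),interpolation=2)
cv2.imwrite("pics/w7.png",np.hstack([a,w]));print(w.shape)
E
```

```text
21.325 [ 0.4868 -0.0443  0.0822] [ 0.7  -0.02  1.49  0.04 -0.24  0.  ] 0.37 [-180.     0.   -94.9]
(336, 399, 3)
```

View pics/w7.png

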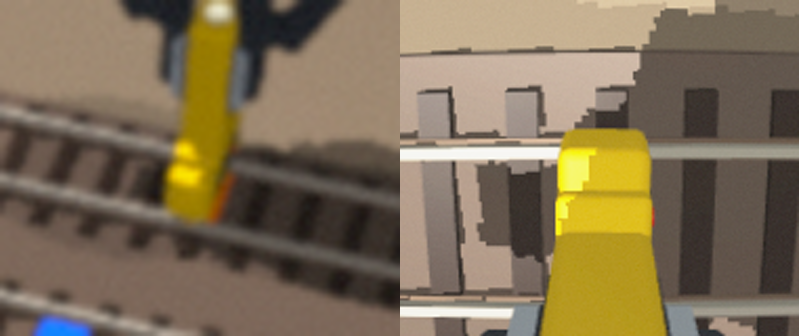

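Run:
```python
from h import *
c=bot.camera("wrist");im=c["color"].astype(int)
for r in (236,240,244,248): print(r,[tuple(v) for v in im[r,338:352]])
o0=ray(c,(320,240))[0];zt=o0[2]-.142-.0595
print("tester L/R foot top", wz(c,(225+(557-400)/2.1,140+165/2.1),zt+.026), wz(c,(225+(651-400)/2.1,140+165/2.1),zt+.026))
for col in (345,346,347): print(col,wz(c,(col,242),.013))
```

```text
236 [(np.int64(220), np.int64(188), np.int64(33)), (np.int64(221), np.int64(188), np.int64(34)), (np.int64(221), np.int64(188), np.int64(33)), (np.int64(220), np.int64(188), np.int64(31)), (np.int64(216), np.int64(182), np.int64(28)), (np.int64(213), np.int64(177), np.int64(36)), (np.int64(192), np.int64(161), np.int64(34)), (np.int64(116), np.int64(102), np.int64(68)), (np.int64(97), np.int64(85), np.int64(72)), (np.int64(95), np.int64(84), np.int64(74)), (np.int64(98), np.int64(86), np.int64(77)), (np.int64(97), np.int64(85), np.int64(77)), (np.int64(97), np.int64(86), np.int64(75)), (np.int64(95), np.int64(82), np.int64(72))]
240 [(np.int64(223), np.int64(190), np.int64(30)), (np.int64(223), np.int64(192), np.int64(34)), (np.int64(222), np.int64(191), np.int64(28)), (np.int64(220), np.int64(189), np.int64(17)), (np.int64(217), np.int64(185), np.int64(33)), (np.int64(210), np.int64(177), np.int64(22)), (np.int64(199), np.int64(164), np.int64(30)), (np.int64(182), np.int64(79), np.int64(40)), (np.int64(115), np.int64(81), np.int64(71)), (np.int64(95), np.int64(83), np.int64(75)), (n
[... 969 characters left out ...]
 np.int64(188), np.int64(27)), (np.int64(216), np.int64(184), np.int64(30)), (np.int64(210), np.int64(176), np.int64(32)), (np.int64(185), np.int64(154), np.int64(36)), (np.int64(118), np.int64(83), np.int64(67)), (np.int64(101), np.int64(85), np.int64(76)), (np.int64(98), np.int64(85), np.int64(76)), (np.int64(97), np.int64(84), np.int64(75)), (np.int64(96), np.int64(86), np.int64(75)), (np.int64(98), np.int64(85), np.int64(76)), (np.int64(97), np.int64(84), np.int64(75))]
tester L/R foot top [ 0.49446407 -0.07461252  0.04865317] [ 0.47265833 -0.07272669  0.04865317]
345 [ 0.47186416 -0.04859225  0.013     ]
346 [ 0.47126492 -0.04853983  0.013     ]
347 [ 0.47066548 -0.04848736  0.013     ]
```

Both pins are on the rails and pressed about 3.5–4 mm, but the mark's edge suggests the tester sits 2–3 mm too far along +x. I'll lift, shift 2 mm and press again.

Request:
send_rows(moves=[0,0,0.16,0,0,0,1,0,0,0.16,0,0,0,1,0,0,0,0,0,0,1,-0.08,0.005,0,0,0,0,1,0,0,0,0,0,0,1,0,0,-0.12,0,0,0,1,0,0,-0.1,0,0,0,1,0,0,-0.05,0,0,0,1])

```text
time: 22.52
ee_pos: [0.4848, -0.0442, 0.0834]
tcp_rot: [-180.0, -0.0, -94.9]
wrist_force: [-1.4, 0.2, 0.8]
opening: 0.0218
grasp_force: 40.4
```

Request:
send_rows(moves=[0,0,-0.05,0,0,0,1,0,0,-0.01,0,0,0,1,0,0,0,0,0,0,1,0,0,0,0,0,0,1,0,0,0,0,0,0,1])

```text
time: 23.15
ee_pos: [0.4848, -0.0442, 0.082]
tcp_rot: [-180.0, -0.0, -94.9]
wrist_force: [-1.0, -0.1, 1.3]
opening: 0.0212
grasp_force: 40.4
```

```bash
python3 f.py
```

```text
23.95 [ 0.4848 -0.0442  0.0819] [-0.68 -0.13  1.61 -0.04  0.16  0.01] 0.33 [-180.    -0.   -94.9]
```

```bash
python3 -c "
from workcell import bot
print(bot.job_done())"
```

```text
the job is handed in; nothing more can be done
None
```

I zeroed the speed knob first. The tester is now held upright across the rails at the orange mark, and the total push of about 2.9 N puts both pins close to halfway in. The job is handed in at about 24 s; it returned no verdict, and I did not look at the wagons and signal again at the end.

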